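Click the board rest into its bench socket

TASK

Lift the dust cap off the upright steel socket and set it down on the bench, the right way up and beside the socket. Then take the board rest out of the wooden storage block, squeeze its two spring buttons flush and slide its stem down into the socket, and push it fully home until both buttons pop out through the socket's two side windows. Leave everything else on the bench where it is.

Things in the scene. Friction and masses are not known exactly. Their poses are not given: they have to be found in the camera images.
- socket: Steel socket fixed to the bench, on the robot's left or right (the block is on the other side). Origin: centre of its underside, bench height, z up. Base plate 10 mm thick, 130 mm along its x, 80 mm along y; on it an upright square tube, 48 mm outside, 40 mm inside, open at the top, inside floor 10 mm above the bench. At the start the cap covers its mouth.
- socket_rim (a point): Centre of the socket's mouth, 115 mm above the bench.
- socket_window (a point): Centre of the window in the socket's +y wall (outer face), edged in black. The +y and -y walls each have one, 18 mm wide, from 69 to 101 mm above the bench, with a closed 14 mm band above it; the +x and -x walls are closed.
- cap: Loose black plastic dust cap, 60 g: a square lid 58 mm outside, 52 mm inside, 22 mm high (18 mm deep inside), with a round knob 24 mm across on it, from 22 to 50 mm above its lower edge. Origin: centre of its lower edge, z up; at the start 97 mm above the bench, loose over the socket's mouth.
- block: Wooden storage block 110 x 90 x 40 mm, fixed to the bench; origin: centre of its underside. In its top a square pocket, 42 mm wide and 32 mm deep, in which the board rest stands.
- board_rest: Board rest, loose, about 0.26 kg, upright in the block, foot 8 mm above the bench. Origin: centre of the foot's underside, z up the stem. Aluminium stem 36 mm square, 100 mm long, its black foot tapered to 26 mm over the lowest 14 mm; wooden crossbar on top. It fits the socket two ways, half a turn apart: buttons toward the windows. Fully home its origin is 15 mm above the bench.
- rest_top (a point): Centre of the crossbar's top, 118 mm above the foot. Crossbar 110 mm along the rest's x, 32 mm wide, 18 mm high; fully home its underside lies on the rim. Once the buttons are inside the mouth, friction holds the rest when released, and about 10 N down on the crossbar pushes it home.
- rest_pinch (a point): On the stem's axis, 80 mm above the foot, amid the buttons' upper halves. Pinching along the rest's y, one finger each side of the crossbar, presses both flush and holds the stem. With the fingertips only on the upper halves, the lower halves can enter the mouth; its walls then keep the buttons in.
- button_a (a joint): How far the oblong spring button on the stem's +y face is pressed in, m: 0 out (6 mm proud), 0.006 flush; 3 N to start, 7.4 N flush. 12 mm wide, 28 mm tall, from 56 to 84 mm above the foot; square edges: left proud, it stops on the socket's rim. 48 mm over both buttons.
- button_b (a joint): The same for the button on the -y face.
- tape_roll: Bystander, to be left where it is: roll of tape, ring 96 mm across, 45 mm high, lying flat between socket and block. Within 200 mm of it on its robot side, the bench is clear over 110 mm of width.
- offcut: Bystander, to be left where it is: pale board offcut 140 x 55 x 24 mm.
- glue: Bystander, to be left where it is: white glue bottle, 60 mm across, 170 mm high.
- hammer: Bystander, to be left where it is: hammer lying at the left side of the bench.
- brush: Bystander, to be left where it is: flat brush lying at the right side of the bench.
- jar: Bystander, to be left where it is: amber screw jar, 68 mm across, 90 mm high.
- screwdriver: Bystander, to be left where it is: screwdriver lying near the robot on its left.
Not all that is in view belongs to the job. Leave any red look-alike of the board_rest alone. Of the things that look like the cap, the larger one is meant.

How it is judged:
On the way, in this order (a step that is already met when the one before it is completed fails the run):
1. the cap is off the socket and stands on the bench, right way up (height (world z) of cap between -0.004 and 0.007 m and angle between cap's own z axis and vertical below 0.15 rad and horizontal distance between cap and socket above 0.08 m), for 0.2 s.
2. both buttons are pressed in and their lower ends are inside the socket's mouth (z of board_rest in the frame of socket below 0.058 m and horizontal distance between board_rest and socket below 0.006 m and value of joint each of button_a, button_b above 0.0015 m), for 0.1 s.
At the end, for the whole second after the job is handed in: Rest still in the socket: crossbar within 4 mm of the rim, upright within 0.08 rad, centred within 6 mm, both buttons out through the windows (each pressed in under 1.5 mm). Cap still, on the bench, right way up (0.15 rad), lower edge under 7 mm high, over 80 mm from the socket's centre (all of step 1 and z of board_rest in the frame of socket below 0.019 m and horizontal distance between board_rest and socket below 0.006 m and angle between the z axis of board_rest and the z axis of socket, either way round below 0.08 rad and value of joint each of button_a, button_b below 0.0015 m and linear speed of each of board_rest, cap below 0.02 m/s); the robot touches nothing.
It fails at once if any bystander (tape, offcut, glue, hammer, brush, jar, screwdriver) is shoved more than 30 mm (distance of any of tape_roll, offcut, glue, hammer, brush, jar, screwdriver from where it was at the start of the episode above 0.03 m).
It also fails if it takes over 64 s, if anything falls off the work surface, if the arm or the gripper's body presses on something with over 40 N, if the wrist force passes 120 N, or if a joint passes its speed limit or range.

ROBOT

A 6-joint arm with a two-finger parallel gripper is mounted at the origin on the work surface. World frame = base frame: x ahead of the robot, y to its left, z up, the work surface at z = 0. Lengths are in m, angles in rad, forces in N, time in s.
With the tool pointing down it reaches from about 0.225 to 0.875 m from the base axis. Payload 3.4 kg.
Tool frame: the origin (TCP) lies between the finger pads; the fingertips stand 11 mm ahead of it and the grasp point (between the pads) lies 8 mm behind it (tips_ahead is the distance from the TCP to the fingertips, in m); z points along the fingers, x is the direction in which the jaws open and shut, and the axes are right-handed (so a half turn about z gives the same grasp; the last joint's range is limited). The gripper opens to 85 mm and grips with 20 to 120 N. Pads are 22 mm wide; open, the fingers measure 114 mm over their backs; the gripper's body (76 mm by 85 mm) begins 54 mm behind the grasp point. The pads swing forward as they close: fully open they stand 13 mm farther back than shut.
Start: joints at [-1.279, 0.276, 1.505, -0, 1.361, -0.121], TCP at [0.231, -0.527, 0.242] pointing down, gripper open.
Joint ranges: [-2.89, 2.89], [-0.75, 2.08], [0.22, 2.7], [-1.18, 4.32], [0.11, 2.71], [-2.7, 2.7]. Speed limits (rad/s): [2.57, 2.57, 3.14, 3.14, 3.14, 3.14].

INTERFACE

Orientations are given as a unit quaternion [w, x, y, z].
In Python, from rig import get_state, get_image, sign_off, masks_of, tips_ahead gives the robot as it stands.
- The arm moves only by the tool play_rows, never from a script. Its argument "series" is a list of rows, each an object of numbers: "fingers": the closure, from -1 (fully open) to 1 (shut); "dx", "dy", "dz": the shift along the world's x, y, z in mm; "turn": the turn about the world's z in rad. A call has 1 to 20 rows; each row shifts and turns the pose as measured when the row begins; what a row does not reach is not made up. A row lasts 1/12 s, in which the tool goes at most 41.7 mm and 7.16 degrees, less where a joint would pass 70% of its speed; a pose out of reach is approached as far as the arm can. A call with a gripper value outside its range is refused whole. The fingers move at their own pace and stop on an object; "squeeze" is the grip in N (left out, the last holds). Time passes only in rows, so rows that do not move let the fingers close. It gives the time, the measured TCP pose, the force and the opening at its end, in the units of the state.
- get_state(): the state, without advancing time (a new reading comes with each control period).
- get_image(name): name is "side" or "top"; returns a dict with "pixels" (400x640x3 uint8, red, green, blue), "vfov" (degrees; the focal length in pixels is half the picture's height over the tangent of half this angle, whatever the lens; pixels are square), "cx", "cy" (the principal point, pixels), "rvec" (rotation vector, rad) and "tvec" (3), from world to camera coordinates, as OpenCV has them. Camera axes: x right, y down, z forward; pixel columns grow to the right and rows downward; lengths in m; the calibration is good to about 2 mm. A picture is of the moment at which its call begins. There is no depth.
- sign_off(): hands the job in, once; it reports no verdict.
Trained networks look in a picture, given as the dict that the camera call returned (one of the last four; its "shot" number tells which), for a name from the list of things; names that differ only in an ending like _2 or _b are one class to them, and where a whole thing is asked for, a point or a joint stands for the part that bears it (a point fixed in the world has none). Each returns a list of dicts, best first, with "p" (0 to 1); they miss things now and then, are a little off and sometimes report something else, mostly with a low value. They report only what shows in the picture. A call takes as long as a camera call. They do not tell look-alikes from the thing itself.
- masks_of(picture, label): "region" (400x640 bool, what is visible of it) and "xy" ([column, row] in pixels, amid what is visible of it).
The state is a dict: "clock": time; "qpos": joint angles; "qd": joint speeds; "effort": joint torques, N m; "position": TCP position; "ee_rot": TCP orientation; "contact_force": force on the tool from outside, world axes, zero at the start; "moment": the same for the moment, N m; "width": finger opening in m.
Only numpy, scipy, OpenCV 4.12 (cv2) and the standard library are available. Lean on these libraries where they do the work, as an engineer would, in place of code of your own. Each camera call takes 0.05 s, during which the arm holds its last target. There are 200 camera calls.

## Working session

There is one attempt and no reset: what is moved stays moved. The work goes in short steps, Python scripts to look and compute and a tool call to move; the robot and the scene stay as the last step left them, time stands still between calls to the robot, and variables do not carry over. Pictures are saved under pics/ and viewed, about 8 in all and at most 12, crops included, and the job is handed in when it is done.

Besides the shell and the picture viewer there is one more tool, called by a JSON object that holds its "api" and its "payload". play_rows: Moves the arm, as the interface text tells. Its arguments: {"type":"object","properties":{"series":{"type":"array"},"squeeze":{"type":"number"}},"required":["series"]}

```bash
ls; mkdir -p pics; cat > h.py <<'E'
import numpy as np,cv2
from rig import *
def cam(im):
    R=cv2.Rodrigues(np.array(im["rvec"],float))[0];t=np.array(im["tvec"],float).ravel()
    f=200/np.tan(np.radians(im["vfov"])/2)
    return R,t,f
def ray(im,uv):
    R,t,f=cam(im);d=R.T@np.array([(uv[0]-im["cx"])/f,(uv[1]-im["cy"])/f,1.]);return -R.T@t,d/np.linalg.norm(d)
def atz(im,uv,z):
    c,d=ray(im,uv);return c+d*(z-c[2])/d[2]
def proj(im,p):
    R,t,f=cam(im);q=R@np.array(p,float)+t;return np.array([im["cx"]+f*q[0]/q[2],im["cy"]+f*q[1]/q[2]])
def tri(a,ua,b,ub):
    A=np.zeros((3,3));B=np.zeros(3)
    for im,u in((a,ua),(b,ub)):
        c,d=ray(im,u);M=np.eye(3)-np.outer(d,d);A+=M;B+=M@c
    p=np.linalg.solve(A,B);return p,[np.round(proj(im,p)-u,1) for im,u in((a,ua),(b,ub))]
def save(im,n,crop=None,s=1):
    x=np.array(im["pixels"])[:,:,::-1]
    if crop: x=x[crop[1]:crop[3],crop[0]:crop[2]]
    cv2.imwrite("pics/"+n,cv2.resize(x,None,fx=s,fy=s,interpolation=cv2.INTER_CUBIC))
E
cat > a.py <<'E'
from h import *
np.set_printoptions(precision=4,suppress=True)
s=get_state();print(s["clock"],s["position"],s["ee_rot"],s["width"],s["contact_force"],tips_ahead)
I={n:get_image(n) for n in("side","top")}
for n,im in I.items():
    save(im,n+"0.png",None,1.25)
    R,t,f=cam(im);print(n,"cam at",-R.T@t,f,im["cx"],im["cy"],[k for k in im])
    for l in("socket","cap","block","board_rest","tape_roll","offcut","glue","jar","hammer","brush","screwdriver"):
        for m in masks_of(im,l)[:3]:
            r=m["region"];ys,xs=np.where(r);print(l,round(m["p"],2),np.round(m["xy"]),(xs.min(),ys.min(),xs.max(),ys.max()),r.sum(),atz(im,m["xy"],0)[:2])
E
python3 a.py
```

```text
pics
0.0 [ 0.2305 -0.5262  0.2414] [-0.0006  0.837  -0.5472 -0.0007] 0.08553813782445223 [ 0.6365  0.0687 -0.6097] 0.011
side cam at [-0.3298  0.9662  0.793 ] 517.0520171507545 326.21170516654627 200.36770298504211 ['pixels', 'vfov', 'cx', 'cy', 'rvec', 'tvec', 'shot']
socket 0.64 [268. 267.] (np.int64(240), np.int64(243), np.int64(298), np.int64(288)) 1425 [0.5252 0.2278]
cap 0.61 [265. 238.] (np.int64(251), np.int64(222), np.int64(283), np.int64(248)) 550 [0.6417 0.135 ]
cap 0.53 [306. 254.] (np.int64(296), np.int64(241), np.int64(317), np.int64(259)) 273 [0.4977 0.1146]
block 0.82 [365. 202.] (np.int64(348), np.int64(189), np.int64(385), np.int64(215)) 635 [ 0.5632 -0.2344]
board_rest 0.8 [385. 219.] (np.int64(377), np.int64(196), np.int64(397), np.int64(243)) 724 [ 0.45   -0.1882]
board_rest 0.61 [368. 177.] (np.int64(350), np.int64(169), np.int64(386), np.int64(200)) 557 [ 0.6731 -0.3917]
board_rest 0.29 [265. 239.] (np.int64(251), np.int64(222), np.int64(283), np.int64(248)) 558 [0.6342 0.1392]
tape_roll 0.96 [298. 219.] (np.int64(283), np.int64(203), np.int64(314), np.int64(23
[... 1705 characters left out ...]
.int64(150), np.int64(336), np.int64(184)) 539 [ 0.65   -0.0147]
offcut 0.63 [272. 123.] (np.int64(250), np.int64(115), np.int64(298), np.int64(136)) 969 [0.7633 0.1494]
glue 0.77 [361. 120.] (np.int64(348), np.int64(106), np.int64(371), np.int64(135)) 564 [ 0.7724 -0.1154]
jar 0.59 [413. 276.] (np.int64(401), np.int64(264), np.int64(428), np.int64(289)) 566 [ 0.3136 -0.2607]
hammer 0.63 [161. 195.] (np.int64(135), np.int64(164), np.int64(180), np.int64(253)) 1104 [0.5533 0.472 ]
brush 0.84 [488. 202.] (np.int64(483), np.int64(173), np.int64(501), np.int64(241)) 757 [ 0.5262 -0.4837]
screwdriver 0.73 [242. 278.] (np.int64(215), np.int64(272), np.int64(260), np.int64(282)) 307 [0.3105 0.2351]
```

View pics/side0.png

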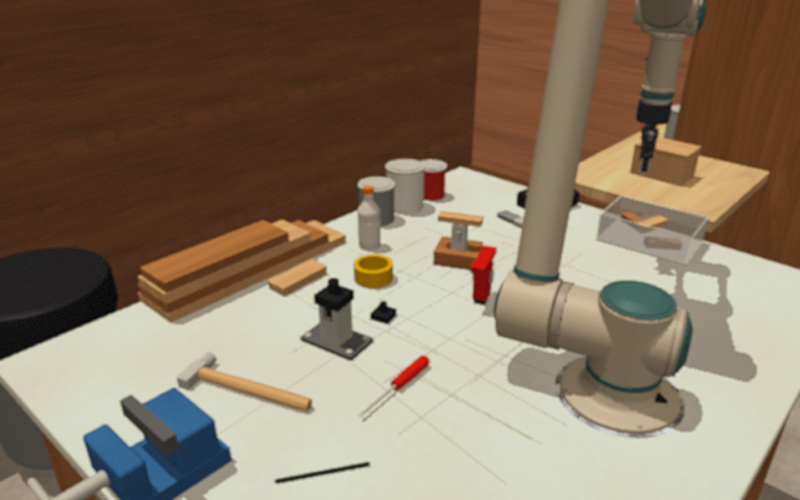

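View pics/top0.png

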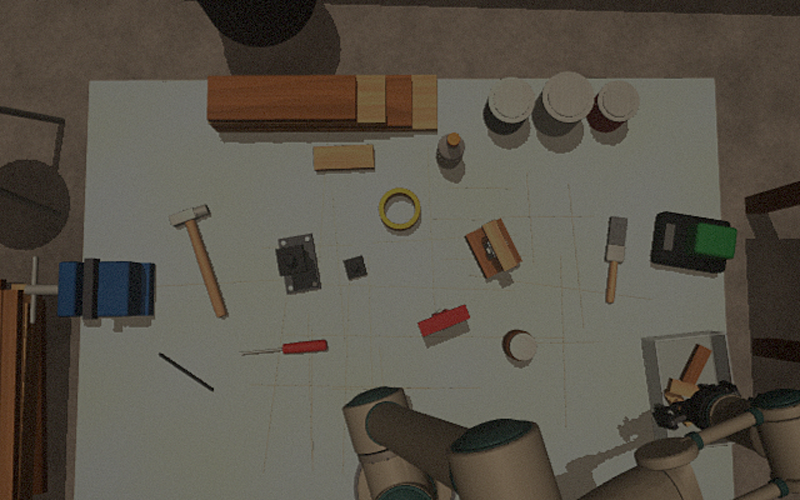

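The side view shows the socket with its cap at (268,240), the rest in its block at (368,185), the red look-alike at (386,219) and the small cap at (306,252). The top view shows the cap at (233,208), the rest at about (396,200) and the tape at (320,167). Next I'll zoom in on both.

```bash
cat > z.py <<'E'
from h import *
I={n:get_image(n) for n in("side","top")}
import pickle;pickle.dump(I,open("I0.pkl","wb"))
def c(n,x,y):
    p=np.array(I[n]["pixels"])[y:y+50,x:x+66,::-1]
    p=cv2.convertScaleAbs(p,alpha=1.6 if n=="top" else 1.1)
    p=cv2.resize(p,(396,300),interpolation=cv2.INTER_CUBIC)
    for k in range(0,66,10): cv2.putText(p,str(x+k),(k*6,10),0,.35,(0,0,255),1)
    for k in range(0,50,10): cv2.putText(p,str(y+k),(0,k*6+4),0,.35,(255,0,0),1)
    return p
cv2.imwrite("pics/m.png",np.vstack([np.hstack([c("top",205,183),c("top",360,172)]),np.hstack([c("side",236,242-22),c("side",335,168)])]))
E
python3 z.py
```

```text
(no output)
```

View pics/m.png

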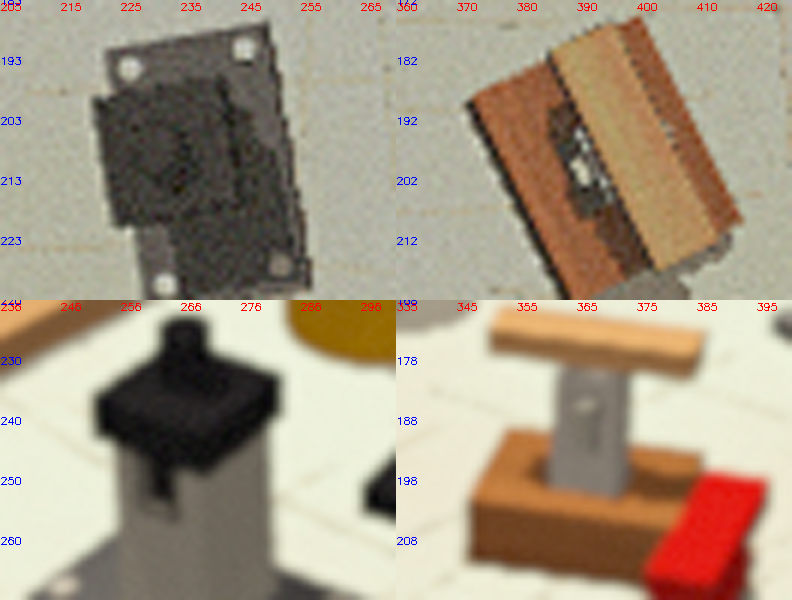

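The zoom gives clear corners: the plate, the lid, the crossbar and the window at side (262,250). I'll fit poses from these in both views.

```bash
cat > f.py <<'E'
from h import *
import pickle
from scipy.optimize import least_squares
np.set_printoptions(precision=4,suppress=True)
I=pickle.load(open("I0.pkl","rb"));T,S=I["top"],I["side"]
def P(n,x0,y0,ox,oy,x,y): return (I[n],np.array([(x-ox)/6+x0-.42,(y-oy)/6+y0-.42]))
t1=lambda x,y:P("top",205,183,0,0,x,y); t2=lambda x,y:P("top",360,172,396,0,x,y)
s1=lambda x,y:P("side",236,220,0,300,x,y); s2=lambda x,y:P("side",335,168,396,300,x,y)
def fit(name,obs,x0,fz=False):
    def r(p):
        c,s=np.cos(p[3]),np.sin(p[3]);o=[]
        for (im,uv),(a,b,h) in obs:
            o.append(proj(im,[p[0]+c*a-s*b,p[1]+s*a+c*b,(x0[2] if fz else p[2])+h])-uv)
        return np.concatenate(o)
    q=least_squares(r,x0,loss="soft_l1");print(name,q.x,"rms px",np.sqrt(np.mean(q.fun**2)));print(np.round(r(q.x),1).reshape(-1,2).tolist())
# image-up=+x, image-left=+y
fit("socket(z fixed 0)",[(t1(105,48),(.065,.04,.01)),(t1(268,22),(.065,-.04,.01)),(t1(311,288),(-.065,-.04,.01)),(s1(160,487),(0,.024,.085))],[.5,.23,0,.1],True)
c=.029
fit("cap (z lower edge)",[(t1(94,97),(c,c,.022)),(t1(218,78),(c,-c,.022)),(t1(115,227),(-c,c,.022)),(t1(240,208),(-c,-c,.022)),(s1(97,398),(c,c,.022)),(s1(281,375),(-c,-c,.022)),(s1(205,440),(-c,c,.022)),(s1(186,325),(0,0,.05))],[.5,.23,.09,.1])
a,b=.055,.016
fit("rest (z foot)",[(t2(549,55),(a,b,.118)),(t2(617,22),(a,-b,.118)),(t2(718,236),(-a,-b,.118)),(t2(657,270),(-a,b,.118)),(s2(498,308),(a,-b,.118)),(s2(706,333),(-a,-b,.118)),(s2(490,332),(a,b,.118)),(s2(697,359),(-a,b,.118))],[.5,-.2,.01,.5])
fit("block",[(t2(470,98),(.055,.045,.04)) ,(t2(640,18),(.055,-.045,.04)),(t2(742,220),(-.055,-.045,.04))],[.5,-.2,0,.5],True)
for l,h in(("tape_roll",.045),("jar",.09),("glue",.17)):
    for m in masks_of(get_image("top"),l)[:1]: print(l,m["p"],atz(T,m["xy"],h))
print("red",atz(T,(353,256),.05),"smallcap",atz(T,(283,213),.02))
E
python3 f.py
```

```text
socket(z fixed 0) [0.5043 0.2425 0.     0.1614] rms px 0.4256823854924445
[[-0.1, 0.3], [-0.0, 0.1], [-0.2, -0.1], [-0.1, -1.1]]
cap (z lower edge) [0.5057 0.2421 0.0955 0.169 ] rms px 0.4995794487842364
[[-0.3, 0.5], [0.4, -0.1], [-0.4, 0.1], [0.2, -0.5], [-1.0, -0.1], [1.3, 0.0], [-0.3, -0.3], [0.3, 0.5]]
rest (z foot) [ 0.5358 -0.206   0.0038  0.4437] rms px 0.46418914963962826
[[-0.2, -0.9], [-0.9, -0.5], [0.6, 0.6], [0.0, 0.1], [0.6, -0.1], [0.5, 0.1], [-0.6, 0.0], [0.1, 0.1]]
block [ 0.5353 -0.2049  0.      0.4487] rms px 0.2727939262030368
[[-0.0, -0.0], [-0.2, -0.4], [0.2, 0.4]]
tape_roll 0.85 [ 0.6514 -0.009   0.045 ]
jar 0.58 [ 0.3211 -0.2484  0.09  ]
glue 0.7 [ 0.7241 -0.0994  0.17  ]
red [ 0.3731 -0.0841  0.05  ] smallcap [0.4963 0.1144 0.02  ]
```

{"api": "play_rows", "payload": {"series": [{"fingers": -0.1, "dx": 13, "dy": 37, "dz": 2, "turn": -0.1}, {"fingers": -0.1, "dx": 13, "dy": 37, "dz": 2, "turn": -0.1}, {"fingers": -0.1, "dx": 13, "dy": 37, "turn": -0.05}, {"fingers": -0.1, "dx": 13, "dy": 37}, {"fingers": -0.1, "dx": 13, "dy": 37}, {"fingers": -0.1, "dx": 13, "dy": 37}, {"fingers": -0.1, "dx": 13, "dy": 37}, {"fingers": -0.1, "dx": 13, "dy": 37}, {"fingers": -0.1, "dx": 13, "dy": 37}, {"fingers": -0.1, "dx": 13, "dy": 37}, {"fingers": -0.1, "dx": 13, "dy": 37}, {"fingers": -0.1, "dx": 13, "dy": 37}, {"fingers": -0.1, "dx": 13, "dy": 37}, {"fingers": -0.1, "dx": 13, "dy": 37}, {"fingers": -0.1, "dx": 13, "dy": 37}, {"fingers": -0.1, "dx": 13, "dy": 37}, {"fingers": -0.1, "dx": 13, "dy": 37}, {"fingers": -0.1, "dx": 13, "dy": 37}, {"fingers": -0.1, "dx": 13, "dy": 37}, {"fingers": -0.1, "dx": 0, "dy": 0}], "squeeze": 30}}

```text
invalid input at $.series[2]: expected keys fingers, dx, dy, dz, turn
```

{"api": "play_rows", "payload": {"series": [{"fingers": -0.1, "dx": 13, "dy": 37, "dz": 2, "turn": -0.1}, {"fingers": -0.1, "dx": 13, "dy": 37, "dz": 2, "turn": -0.1}, {"fingers": -0.1, "dx": 13, "dy": 37, "dz": 0, "turn": -0.05}, {"fingers": -0.1, "dx": 13, "dy": 37, "dz": 0, "turn": 0}, {"fingers": -0.1, "dx": 13, "dy": 37, "dz": 0, "turn": 0}, {"fingers": -0.1, "dx": 13, "dy": 37, "dz": 0, "turn": 0}, {"fingers": -0.1, "dx": 13, "dy": 37, "dz": 0, "turn": 0}, {"fingers": -0.1, "dx": 13, "dy": 37, "dz": 0, "turn": 0}, {"fingers": -0.1, "dx": 13, "dy": 37, "dz": 0, "turn": 0}, {"fingers": -0.1, "dx": 13, "dy": 37, "dz": 0, "turn": 0}, {"fingers": -0.1, "dx": 13, "dy": 37, "dz": 0, "turn": 0}, {"fingers": -0.1, "dx": 13, "dy": 37, "dz": 0, "turn": 0}, {"fingers": -0.1, "dx": 13, "dy": 37, "dz": 0, "turn": 0}, {"fingers": -0.1, "dx": 13, "dy": 37, "dz": 0, "turn": 0}, {"fingers": -0.1, "dx": 13, "dy": 37, "dz": 0, "turn": 0}, {"fingers": -0.1, "dx": 13, "dy": 37, "dz": 0, "turn": 0}, {"fingers": -0.1, "dx": 13, "dy": 37, "dz": 0, "turn": 0}, {"fingers": -0.1, "dx": 13, "dy": 37, "dz": 0, "turn": 0}, {"fingers": -0.1, "dx": 13, "dy": 37, "dz": 0, "turn": 0}, {"fingers": -0.1, "dx": 0, "dy": 0, "dz": 0, "turn": 0}], "squeeze": 30}}

```text
clock: 3.27
position: [0.4815, 0.2076, 0.2489]
ee_rot: [-0.003, 0.755, -0.656, 0.008]
contact_force: [0.7, -0.0, 0.8]
width: 0.0468
```

```bash
cat > s.py <<'E'
from h import *
np.set_printoptions(precision=4,suppress=True)
s=get_state();w,x,y,z=s["ee_rot"]
print(s["clock"],np.array(s["position"]),"yaw",np.arctan2(2*(x*y+w*z),1-2*(y*y+z*z)),"tilt",np.arccos(min(1,-(1-2*(x*x+y*y)))),"F",np.array(s["contact_force"]),"w",s["width"],tips_ahead,np.array(s["qpos"]))
E
python3 s.py
```

```text
3.2667 [0.4815 0.2076 0.2489] yaw -1.430331362552862 tilt 0.01662495254159132 F [ 0.6554 -0.0473  0.7639] w 0.046768171524814356 0.011 [ 0.2803  0.1888  1.6073 -0.0091  1.3315  1.7127]
```

{"api": "play_rows", "payload": {"series": [{"fingers": -0.1, "dx": 12, "dy": 17, "dz": 0, "turn": 0}, {"fingers": -0.1, "dx": 11, "dy": 17, "dz": 0, "turn": 0}, {"fingers": -0.1, "dx": 0, "dy": 0, "dz": 0, "turn": 0}, {"fingers": -0.1, "dx": 0, "dy": 0, "dz": -25, "turn": 0}, {"fingers": -0.1, "dx": 0, "dy": 0, "dz": -25, "turn": 0}, {"fingers": -0.1, "dx": 0, "dy": 0, "dz": -20, "turn": 0}, {"fingers": -0.1, "dx": 0, "dy": 0, "dz": 0, "turn": 0}, {"fingers": -0.1, "dx": 0, "dy": 0, "dz": 0, "turn": 0}]}}

```text
clock: 3.93
position: [0.5044, 0.2431, 0.1779]
ee_rot: [-0.003, 0.757, -0.653, 0.009]
contact_force: [0.7, 0.6, 1.3]
width: 0.0469
```

```bash
python3 s.py
```

```text
3.9333 [0.5044 0.2431 0.1779] yaw -1.4229604831765303 tilt 0.018992371871537114 F [0.6895 0.6086 1.3089] w 0.04685584484808772 0.011 [ 0.3327  0.2905  1.6509 -0.0133  1.1858  1.7605]
```

{"api": "play_rows", "payload": {"series": [{"fingers": -0.1, "dx": 0, "dy": 0, "dz": -20, "turn": 0}, {"fingers": -0.1, "dx": 0, "dy": -1, "dz": -20, "turn": 0}, {"fingers": -0.1, "dx": 0, "dy": 0, "dz": 0, "turn": 0}, {"fingers": 1, "dx": 0, "dy": 0, "dz": 0, "turn": 0}, {"fingers": 1, "dx": 0, "dy": 0, "dz": 0, "turn": 0}, {"fingers": 1, "dx": 0, "dy": 0, "dz": 0, "turn": 0}, {"fingers": 1, "dx": 0, "dy": 0, "dz": 0, "turn": 0}, {"fingers": 1, "dx": 0, "dy": 0, "dz": 0, "turn": 0}, {"fingers": 1, "dx": 0, "dy": 0, "dz": 0, "turn": 0}], "squeeze": 30}}

```text
clock: 4.68
position: [0.5079, 0.2406, 0.1483]
ee_rot: [-0.008, 0.756, -0.654, 0.012]
contact_force: [-1.4, 0.9, -1.0]
width: 0.0226
```

```bash
python3 s.py
```

```text
4.6833 [0.5079 0.2406 0.1483] yaw -1.4255910035598716 tilt 0.03015626865167668 F [-1.4178  0.9193 -1.0371] w 0.02262402607124184 0.011 [ 0.3268  0.3125  1.6994 -0.0145  1.1025  1.7586]
```

{"api": "play_rows", "payload": {"series": [{"fingers": 1, "dx": 0, "dy": 0, "dz": 5, "turn": 0}, {"fingers": 1, "dx": 0, "dy": 0, "dz": 5, "turn": 0}, {"fingers": 1, "dx": 0, "dy": 0, "dz": 10, "turn": 0}, {"fingers": 1, "dx": 0, "dy": 0, "dz": 0, "turn": 0}]}}

```text
clock: 5.02
position: [0.5091, 0.2411, 0.1713]
ee_rot: [-0.01, 0.757, -0.654, 0.013]
contact_force: [0.0, 0.4, -0.3]
width: 0.0223
```

```bash
python3 s.py; python3 -c "
from h import *
a=get_image('side');b=get_image('top')
x=[np.array(a['pixels'])[195:270,225:325,::-1],cv2.convertScaleAbs(np.array(b['pixels'])[170:245,190:290,::-1],alpha=1.6)]
cv2.imwrite('pics/c1.png',np.hstack([cv2.resize(i,(400,300),interpolation=cv2.INTER_CUBIC) for i in x]))"
```

```text
5.0167 [0.5091 0.2411 0.1713] yaw -1.4250875861977437 tilt 0.033333236903004757 F [ 0.0467  0.3502 -0.337 ] w 0.022265688948207806 0.011 [ 0.327   0.2928  1.6657 -0.0144  1.1525  1.7577]
```

View pics/c1.png

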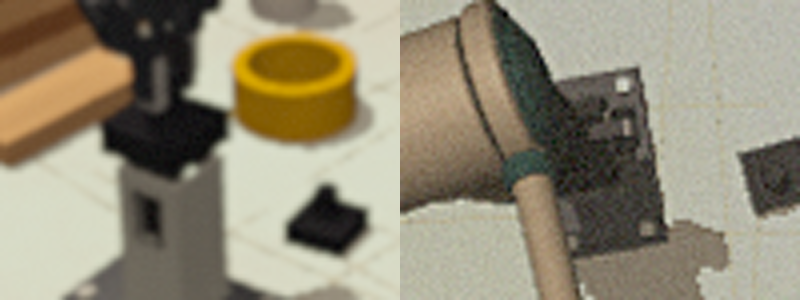

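{"api": "play_rows", "payload": {"series": [{"fingers": 1, "dx": 0, "dy": 0, "dz": 20, "turn": 0}, {"fingers": 1, "dx": 0, "dy": 0, "dz": 20, "turn": 0}, {"fingers": 1, "dx": 0, "dy": 0, "dz": 10, "turn": 0}, {"fingers": 1, "dx": -2, "dy": -20, "dz": 0, "turn": 0}, {"fingers": 1, "dx": -2, "dy": -25, "dz": 0, "turn": 0}, {"fingers": 1, "dx": -2, "dy": -30, "dz": 0, "turn": 0}, {"fingers": 1, "dx": -2, "dy": -30, "dz": 0, "turn": 0}, {"fingers": 1, "dx": -2, "dy": -30, "dz": 0, "turn": 0}, {"fingers": 1, "dx": -2, "dy": -30, "dz": 0, "turn": 0}, {"fingers": 1, "dx": -2, "dy": -25, "dz": 0, "turn": 0}, {"fingers": 1, "dx": -2, "dy": -20, "dz": 0, "turn": 0}, {"fingers": 1, "dx": 0, "dy": -10, "dz": 0, "turn": 0}, {"fingers": 1, "dx": 0, "dy": 0, "dz": 0, "turn": 0}, {"fingers": 1, "dx": 0, "dy": 0, "dz": -30, "turn": 0}, {"fingers": 1, "dx": 0, "dy": 0, "dz": -30, "turn": 0}, {"fingers": 1, "dx": 0, "dy": 0, "dz": -30, "turn": 0}, {"fingers": 1, "dx": 0, "dy": 0, "dz": -20, "turn": 0}, {"fingers": 1, "dx": 0, "dy": 0, "dz": 0, "turn": 0}]}}

```text
clock: 6.62
position: [0.4923, 0.0166, 0.1078]
ee_rot: [-0.012, 0.758, -0.653, 0.015]
contact_force: [-1.0, -0.0, -0.5]
width: 0.0226
```

```bash
python3 s.py; python3 -c "
from h import *
a=get_image('side');b=get_image('top')
x=[np.array(a['pixels'])[195:270,265:365,::-1],cv2.convertScaleAbs(np.array(b['pixels'])[170:245,265:365,::-1],alpha=1.6)]
cv2.imwrite('pics/c2.png',np.hstack([cv2.resize(i,(400,300),interpolation=cv2.INTER_CUBIC) for i in x]))"
```

```text
6.6167 [0.4923 0.0166 0.1078] yaw -1.42227093474573 tilt 0.03870203260077112 F [-1.0117 -0.0407 -0.4629] w 0.0226068957465061 0.011 [-0.1105  0.2541  1.9093  0.0048  0.9397  1.3089]
```

View pics/c2.png

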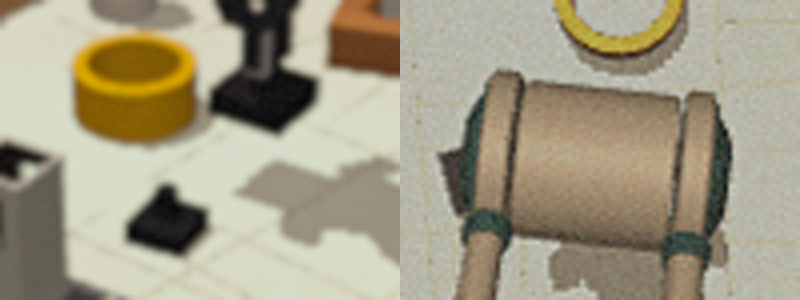

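```bash
python3 -c "
from h import *
a=get_image('side')
for z in (.03,.04,.05,.06,.07): print(z,proj(a,(.4589,.0404,z)),proj(a,(.5257,-.0072,z)))"
```

```text
0.03 [334.28011624 238.67737883] [327.66169188 223.95824961]
0.04 [334.33478573 235.60002528] [327.69311793 220.98010861]
0.05 [334.38981469 232.50243738] [327.72474083 217.98331224]
0.06 [334.44520668 229.38441491] [327.75656245 214.96768468]
0.07 [334.50096529 226.24575499] [327.78858465 211.93304787]
```

{"api": "play_rows", "payload": {"series": [{"fingers": 1, "dx": 0, "dy": 0, "dz": -20, "turn": 0}, {"fingers": 1, "dx": 0, "dy": 0, "dz": -15, "turn": 0}, {"fingers": 1, "dx": 0, "dy": 0, "dz": -5, "turn": 0}, {"fingers": 1, "dx": 0, "dy": 0, "dz": 0, "turn": 0}]}}

```text
clock: 7.1
position: [0.5034, 0.0169, 0.0787]
ee_rot: [-0.02, 0.758, -0.652, 0.026]
contact_force: [-0.3, -0.1, -0.7]
width: 0.0224
```

```bash
python3 s.py
```

```text
7.1 [0.5034 0.0169 0.0787] yaw -1.4204625290156743 tilt 0.06500152985473177 F [-0.2561 -0.0645 -0.6934] w 0.022418013370637955 0.011 [-0.1076  0.2938  1.9444  0.0055  0.8386  1.3089]
```

{"api": "play_rows", "payload": {"series": [{"fingers": 1, "dx": 0, "dy": 0, "dz": 0, "turn": 0}, {"fingers": 1, "dx": 0, "dy": 0, "dz": 0, "turn": 0}, {"fingers": 1, "dx": 0, "dy": 0, "dz": 0, "turn": 0}, {"fingers": 1, "dx": 0, "dy": 0, "dz": 0, "turn": 0}]}}

```text
clock: 7.43
position: [0.5069, 0.017, 0.0834]
ee_rot: [-0.023, 0.758, -0.651, 0.029]
contact_force: [0.7, -0.1, -1.7]
width: 0.0225
```

```bash
python3 s.py
```

```text
7.4333 [0.5069 0.017  0.0834] yaw -1.420122895078167 tilt 0.07364681143613626 F [ 0.7235 -0.1044 -1.6907] w 0.022451309614020268 0.011 [-0.1068  0.2885  1.9376  0.0057  0.8419  1.3091]
```

{"api": "play_rows", "payload": {"series": [{"fingers": 1, "dx": 0, "dy": 0, "dz": -5, "turn": 0}, {"fingers": 1, "dx": 0, "dy": 0, "dz": -5, "turn": 0}]}}

```text
clock: 7.6
position: [0.5085, 0.0168, 0.075]
ee_rot: [-0.024, 0.758, -0.651, 0.031]
contact_force: [0.3, 0.4, -0.8]
width: 0.0224
```

```bash
python3 s.py
```

```text
7.6 [0.5085 0.0168 0.075 ] yaw -1.4202226677065986 tilt 0.07850525294536115 F [ 0.2609  0.3924 -0.8123] w 0.022438993291559108 0.011 [-0.1068  0.2997  1.9486  0.0059  0.8149  1.3089]
```

```bash
cat > d.py <<'E'
from h import *
np.set_printoptions(precision=4,suppress=True)
for k in range(4):
    s=get_state();q=np.array(s["qpos"]);print(s["clock"],np.array(s["position"]),q,q[1]+q[2]+q[4],"qd",np.array(s["qd"]),"eff",np.array(s["effort"]),np.array(s["contact_force"]),np.array(s["moment"]))
    get_image("top")
E
python3 d.py
```

```text
7.6 [0.5085 0.0168 0.075 ] [-0.1068  0.2997  1.9486  0.0059  0.8149  1.3089] 3.0632121757856723 qd [-0.0012  0.0728  0.0698 -0.0001 -0.1627 -0.    ] eff [  0.014  -37.8314 -18.9463   0.0204  -0.3403   0.0013] [ 0.2609  0.3924 -0.8123] [0.0199 0.0258 0.0306]
7.65 [0.5078 0.0168 0.074 ] [-0.1069  0.301   1.9498  0.0058  0.8143  1.3089] 3.0650697503895397 qd [-0.0002  0.0015  0.0029  0.0019  0.0318 -0.0001] eff [  0.0427 -38.7916 -19.3619   0.0217  -0.5475  -0.0001] [-0.0463 -0.0073 -1.148 ] [0.0182 0.0503 0.0236]
7.7 [0.5076 0.0169 0.074 ] [-0.1069  0.301   1.9497  0.0059  0.8153  1.309 ] 3.065983615412401 qd [-0.0004 -0.0038 -0.007   0.0009  0.014  -0.0024] eff [ -0.0125 -37.2707 -18.7385   0.0216  -0.5668  -0.0003] [-0.3542 -0.3393 -0.3523] [ 0.0275  0.0338 -0.0276]
7.75 [0.5076 0.0169 0.0741] [-0.1069  0.3008  1.9494  0.0059  0.8157  1.309 ] 3.065947228319374 qd [ 0.0014 -0.0027 -0.0081 -0.0007  0.0037  0.0017] eff [ -0.0052 -37.1036 -18.4784   0.0193  -0.4728  -0.0001] [ 0.3204 -0.559  -0.4645] [0.0197 0.1127 0.0015]
```

{"api": "play_rows", "payload": {"series": [{"fingers": 1, "dx": 0, "dy": 0, "dz": 0, "turn": 0}]}}

```text
clock: 7.88
position: [0.5078, 0.0168, 0.0742]
ee_rot: [-0.023, 0.758, -0.651, 0.03]
contact_force: [0.3, -0.2, 0.3]
width: 0.0224
```

```bash
python3 d.py
```

```text
7.8833 [0.5078 0.0168 0.0742] [-0.1069  0.3009  1.9492  0.0059  0.8158  1.309 ] 3.0658556317897934 qd [-0.0025  0.0038  0.0052  0.0021  0.0004 -0.0007] eff [  0.0122 -37.0874 -18.3616   0.0198  -0.4188  -0.    ] [ 0.2726 -0.2146  0.3476] [0.0086 0.0507 0.0479]
7.9333 [0.5077 0.0169 0.0742] [-0.1069  0.3009  1.9492  0.0059  0.8159  1.3089] 3.0659885245397986 qd [ 0.0015 -0.002   0.0003  0.0004  0.0018 -0.0007] eff [  0.0029 -37.2261 -18.5707   0.0211  -0.4629   0.0001] [-0.1518  0.0111 -0.4482] [-0.0081 -0.0187 -0.0351]
7.9833 [0.5077 0.0168 0.0742] [-0.1069  0.3008  1.9492  0.0059  0.8159  1.309 ] 3.065864016714254 qd [ 0.     -0.0024 -0.0008 -0.0009  0.0004  0.0003] eff [ -0.0064 -37.0879 -18.4659   0.0192  -0.441    0.0001] [ 0.4061 -0.7225 -1.5562] [-0.0101  0.0316 -0.0145]
8.0333 [0.5078 0.0168 0.0743] [-0.1069  0.3007  1.9491  0.0059  0.8158  1.309 ] 3.0656769841086615 qd [ 0.0003 -0.0014 -0.002   0.0003 -0.0006  0.    ] eff [ -0.0036 -37.0749 -18.4391   0.0191  -0.4334   0.0001] [ 0.5938 -0.1757 -1.0117] [ 0.0169 -0.0178  0.0709]
```

{"api": "play_rows", "payload": {"series": [{"fingers": 1, "dx": 0, "dy": 0, "dz": -22, "turn": 0}]}}

```text
clock: 8.17
position: [0.5114, 0.0165, 0.0554]
ee_rot: [-0.026, 0.758, -0.651, 0.034]
contact_force: [1.5, 1.2, -0.8]
width: 0.0226
```

```bash
cat > w.py <<'E'
from h import *
import sys
for k in range(int(sys.argv[1]) if len(sys.argv)>1 else 4): im=get_image("top")
exec(open("s.py").read())
E
python3 w.py; python3 -c "
from h import *
a=get_image('side')
cv2.imwrite('pics/c3.png',cv2.resize(np.array(a['pixels'])[195:270,265:365,::-1],(600,450),interpolation=cv2.INTER_CUBIC))"
```

```text
8.3667 [0.5073 0.0169 0.0521] yaw -1.4202419160231383 tilt 0.07452422526793477 F [0.1235 0.5265 0.0451] w 0.022463523392328426 0.011 [-0.1069  0.3315  1.9758  0.0062  0.7599  1.3085]
```

View pics/c3.png

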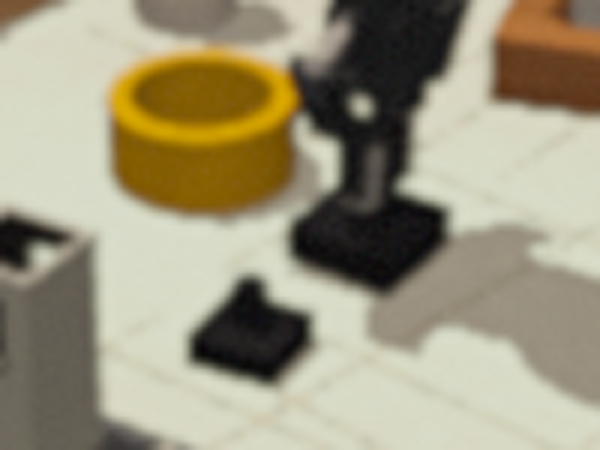

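{"api": "play_rows", "payload": {"series": [{"fingers": 1, "dx": 0, "dy": 0, "dz": -6, "turn": 0}]}}

```text
clock: 8.5
position: [0.5095, 0.0167, 0.048]
ee_rot: [-0.024, 0.758, -0.651, 0.032]
contact_force: [2.4, -0.3, 9.6]
width: 0.0224
```

```bash
python3 w.py; python3 -c "
from h import *
a=get_image('side')
for z in (0,.01,.02): print(z,proj(a,(.4739,.0407,z)))"
```

```text
8.7 [0.5097 0.0167 0.0477] yaw -1.4203664989985536 tilt 0.07984327151270258 F [2.2111 0.4512 5.6818] w 0.02241368257377383 0.011 [-0.1069  0.3386  1.98    0.0064  0.7433  1.3083]
0 [330.02226114 245.85825051]
0.01 [330.06234294 242.85207961]
0.02 [330.10268416 239.82645183]
```

{"api": "play_rows", "payload": {"series": [{"fingers": 1, "dx": 0, "dy": 0, "dz": -4, "turn": 0}]}}

```text
clock: 8.83
position: [0.5112, 0.0167, 0.046]
ee_rot: [-0.026, 0.758, -0.651, 0.033]
contact_force: [-7.7, 2.4, 36.4]
width: 0.0225
```

```bash
python3 w.py
```

```text
9.0333 [0.5114 0.0168 0.0457] yaw -1.4210524852813107 tilt 0.08431460586719862 F [ 0.6223  0.9261 11.6168] w 0.02270165137227771 0.011 [-0.1066  0.3419  1.9821  0.0073  0.7334  1.3085]
```

{"api": "play_rows", "payload": {"series": [{"fingers": 0.0, "dx": 0, "dy": 0, "dz": 0, "turn": 0}, {"fingers": 0.0, "dx": 0, "dy": 0, "dz": 0, "turn": 0}, {"fingers": 0.0, "dx": 0, "dy": 0, "dz": 0, "turn": 0}]}}

```text
clock: 9.28
position: [0.5101, 0.0169, 0.0462]
ee_rot: [-0.025, 0.758, -0.651, 0.033]
contact_force: [0.5, 0.7, -0.6]
width: 0.0431
```

```bash
python3 w.py
```

```text
9.4833 [0.5103 0.0169 0.046 ] yaw -1.420735047431206 tilt 0.08270871025803095 F [ 0.1007  0.4006 -0.034 ] w 0.042650651944016175 0.011 [-0.1065  0.3408  1.9828  0.007   0.7355  1.3085]
```

{"api": "play_rows", "payload": {"series": [{"fingers": 0.0, "dx": 0, "dy": 0, "dz": 35, "turn": 0}, {"fingers": 0.0, "dx": 0, "dy": 0, "dz": 41, "turn": 0}, {"fingers": 0.0, "dx": 0, "dy": 0, "dz": 41, "turn": 0}, {"fingers": 0.0, "dx": 0, "dy": 0, "dz": 41, "turn": 0}, {"fingers": 0.0, "dx": 0, "dy": 0, "dz": 0, "turn": 0}]}}

```text
clock: 9.9
position: [0.5048, 0.0172, 0.2055]
ee_rot: [-0.021, 0.758, -0.652, 0.027]
contact_force: [0.9, -0.1, 0.9]
width: 0.0425
```

```bash
python3 w.py
```

```text
10.1 [0.499  0.0178 0.1966] yaw -1.420685104294572 tilt 0.05039305921055705 F [-0.0443 -0.2194  0.3663] w 0.04261548399992397 0.011 [-0.107   0.1681  1.771   0.0049  1.1523  1.3116]
```

{"api": "play_rows", "payload": {"series": [{"fingers": -1, "dx": 0, "dy": -20, "dz": 35, "turn": 0.1}, {"fingers": -1, "dx": 0, "dy": -10, "dz": 40, "turn": 0.1}, {"fingers": -1, "dx": 0, "dy": -10, "dz": 40, "turn": 0.1}, {"fingers": -1, "dx": 0, "dy": -10, "dz": 40, "turn": 0}, {"fingers": -1, "dx": 0, "dy": 0, "dz": 0, "turn": 0}]}}

```text
clock: 10.52
position: [0.4898, -0.0322, 0.3423]
ee_rot: [-0.01, 0.852, -0.524, 0.002]
contact_force: [2.0, 1.0, 0.2]
width: 0.0852
```

```bash
python3 w.py; python3 -c "
from h import *
a=get_image('side');b=get_image('top')
x=[np.array(a['pixels'])[195:270,265:365,::-1],cv2.convertScaleAbs(np.array(b['pixels'])[170:245,265:365,::-1],alpha=1.6)]
cv2.imwrite('pics/c4.png',np.hstack([cv2.resize(i,(400,300),interpolation=cv2.INTER_CUBIC) for i in x]))
for n,i in(('s',a),('t',b)):
  for m in masks_of(i,'cap')[:3]: print(n,m['p'],m['xy'],atz(i,m['xy'],.022))"
```

```text
10.7167 [ 0.4859 -0.0297  0.3343] yaw -1.102605756150819 tilt 0.020012694564627453 F [ 0.3427 -0.6116 -0.6993] w 0.08504934753092351 0.011 [-0.2182  0.1016  1.5051  0.0194  1.5399  0.8838]
s 0.85 [325.9, 234.8] [0.49819384 0.03116554 0.022     ]
s 0.8 [308.5, 253.7] [0.46861254 0.13390918 0.022     ]
t 0.61 [272.5, 126.1] [0.74981132 0.14504403 0.022     ]
t 0.47 [283.0, 215.1] [0.49015468 0.11425832 0.022     ]
```

View pics/c4.png

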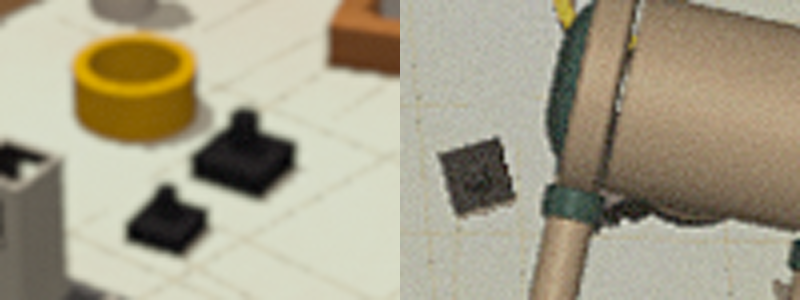

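The cap stands flat and upright on the bench at about (0.51, 0.02), between the small cap and the tape. Next I check the real tip height against that earlier picture and approach the rest.

{"api": "play_rows", "payload": {"series": [{"fingers": -0.7, "dx": 10, "dy": -25, "dz": 0, "turn": -0.02}, {"fingers": -0.7, "dx": 10, "dy": -35, "dz": 0, "turn": 0}, {"fingers": -0.7, "dx": 10, "dy": -40, "dz": 0, "turn": 0}, {"fingers": -0.7, "dx": 10, "dy": -35, "dz": 0, "turn": 0}, {"fingers": -0.7, "dx": 10, "dy": -25, "dz": 0, "turn": 0}, {"fingers": -0.7, "dx": 0, "dy": -10, "dz": 0, "turn": 0}]}}

```text
clock: 11.42
position: [0.5355, -0.2002, 0.3305]
ee_rot: [-0.009, 0.849, -0.528, -0.009]
contact_force: [-0.2, -0.5, -0.5]
width: 0.0726
```

```bash
python3 w.py; python3 -c "
from h import *
a=get_image('side')
for z in (.03,.035,.04,.045,.05): print(z,proj(a,(.507,.017,z)),proj(a,(.509,.03,z)),proj(a,(.505,.003,z)))"
```

```text
11.6167 [ 0.5336 -0.1956  0.3317] yaw -1.1097491368368093 tilt 0.028999350980832093 F [-0.4857  0.5451  0.2377] w 0.07286953144443543 0.011 [-0.4876  0.2389  1.3393  0.0221  1.5821  0.6223]
0.03 [326.92835207 229.38377465] [323.356745   230.88392231] [330.69439907 227.76639981]
0.035 [326.94316391 227.8784103 ] [323.36593419 229.37331762] [330.71507495 226.2667085 ]
0.04 [326.95802285 226.3682596 ] [323.37515274 227.85788552] [330.7358162  224.76227496]
0.045 [326.97292911 224.85329967] [323.38440081 226.33760283] [330.75662315 223.25307667]
0.05 [326.98788291 223.33350751] [323.39367852 224.81244621] [330.7774961  221.73909095]
```

{"api": "play_rows", "payload": {"series": [{"fingers": -0.7, "dx": 2, "dy": -10, "dz": -35, "turn": -0.015}]}}

```text
clock: 11.75
position: [0.5384, -0.2038, 0.304]
ee_rot: [-0.012, 0.847, -0.532, -0.003]
contact_force: [0.9, -0.4, 0.8]
width: 0.0724
```

```bash
python3 w.py 5
```

```text
12.0 [ 0.5356 -0.2039  0.2983] yaw -1.122445614848923 tilt 0.028469763593547328 F [ 0.3031 -0.5159  0.2086] w 0.0724471789571239 0.011 [-0.4991  0.2557  1.3964  0.0226  1.5069  0.6218]
```

{"api": "play_rows", "payload": {"series": [{"fingers": -0.7, "dx": 0, "dy": 0, "dz": -40, "turn": 0}]}}

```text
clock: 12.08
position: [0.5406, -0.2056, 0.267]
ee_rot: [-0.011, 0.847, -0.532, 0.0]
contact_force: [1.9, -0.7, 0.9]
width: 0.0726
```

```bash
python3 w.py 5
```

```text
12.3333 [ 0.5367 -0.2041  0.2605] yaw -1.1218276819539474 tilt 0.0267605747789379 F [ 0.776  -0.7712  0.325 ] w 0.07220952611522381 0.011 [-0.4986  0.2714  1.4666  0.0229  1.418   0.6197]
```

{"api": "play_rows", "payload": {"series": [{"fingers": -0.7, "dx": 0, "dy": 0, "dz": -40, "turn": 0}]}}

```text
clock: 12.42
position: [0.5428, -0.2071, 0.2298]
ee_rot: [-0.012, 0.847, -0.532, 0.003]
contact_force: [1.6, -0.7, -0.1]
width: 0.0727
```

```bash
python3 w.py 5; python3 d.py | tail -1
```

```text
12.6667 [ 0.538  -0.2047  0.2227] yaw -1.1217499828462811 tilt 0.025215157645367123 F [-0.0692  0.0637 -0.213 ] w 0.07256083040567957 0.011 [-0.4985  0.2924  1.5308  0.0234  1.3294  0.6177]
12.8167 [ 0.5379 -0.2047  0.2226] [-0.4986  0.2922  1.5315  0.0234  1.3285  0.6176] 3.1521472243358595 qd [ 0.0007  0.0026  0.0143 -0.0016 -0.0053  0.0009] eff [  0.0043 -41.9501 -24.0599   0.1225   0.0713   0.0002] [-0.5568 -1.0157  0.1521] [-0.0121 -0.0138  0.0253]
```

{"api": "play_rows", "payload": {"series": [{"fingers": -0.7, "dx": -2, "dy": -1, "dz": -40, "turn": 0}]}}

```text
clock: 12.95
position: [0.5414, -0.2084, 0.19]
ee_rot: [-0.012, 0.847, -0.532, 0.003]
contact_force: [1.6, -1.5, 0.2]
width: 0.0723
```

```bash
python3 w.py 5
```

```text
13.2 [ 0.5363 -0.2059  0.1834] yaw -1.121898917605106 tilt 0.024799715792792592 F [-0.044   0.1748  0.9556] w 0.07277958481517348 0.011 [-0.5018  0.317   1.5963  0.0241  1.2382  0.6123]
```

{"api": "play_rows", "payload": {"series": [{"fingers": -0.7, "dx": -1, "dy": -1, "dz": -40, "turn": 0}]}}

```text
clock: 13.28
position: [0.5418, -0.2101, 0.1518]
ee_rot: [-0.012, 0.847, -0.532, 0.004]
contact_force: [2.3, -0.7, 1.1]
width: 0.0726
```

```bash
python3 w.py 5
```

```text
13.5333 [ 0.5364 -0.2074  0.1452] yaw -1.1219601139652935 tilt 0.0240599022020382 F [ 0.224   0.1477 -0.7564] w 0.07242864518461946 0.011 [-0.5041  0.3479  1.6521  0.0251  1.1492  0.6077]
```

{"api": "play_rows", "payload": {"series": [{"fingers": -0.7, "dx": -1, "dy": 1, "dz": -40, "turn": 0}]}}

```text
clock: 13.62
position: [0.5423, -0.21, 0.1136]
ee_rot: [-0.012, 0.847, -0.532, 0.006]
contact_force: [1.6, -0.8, 0.5]
width: 0.0723
```

```bash
python3 w.py 5
```

```text
13.8667 [ 0.5364 -0.2069  0.1071] yaw -1.121784356441102 tilt 0.02342538583540891 F [1.2663 0.3973 1.1538] w 0.07229725930457936 0.011 [-0.5033  0.3826  1.7047  0.0263  1.0594  0.6057]
```

{"api": "play_rows", "payload": {"series": [{"fingers": -0.7, "dx": 0, "dy": 0, "dz": -13, "turn": 0}]}}

```text
clock: 13.95
position: [0.5393, -0.2083, 0.0981]
ee_rot: [-0.012, 0.847, -0.532, 0.001]
contact_force: [-0.9, -1.0, -0.6]
width: 0.0725
```

```bash
python3 w.py 5; python3 -c "
from h import *
a=get_image('side');b=get_image('top')
x=[np.array(a['pixels'])[150:225,320:420,::-1],cv2.convertScaleAbs(np.array(b['pixels'])[165:240,350:450,::-1],alpha=1.6)]
cv2.imwrite('pics/c5.png',np.hstack([cv2.resize(i,(400,300),interpolation=cv2.INTER_CUBIC) for i in x]))"
```

```text
14.2 [ 0.5372 -0.2073  0.0955] yaw -1.1218342255674805 tilt 0.023114480443022226 F [-0.6206  0.2815 -0.419 ] w 0.07272758883843893 0.011 [-0.5033  0.3947  1.7188  0.0267  1.0311  0.6049]
```

View pics/c5.png

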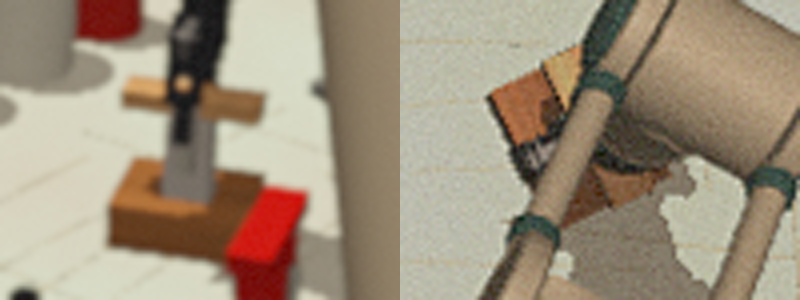

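```bash
python3 -c "
from h import *
a=get_image('side')
u=np.array([-.432,.902])
for d in (.036,.05):
  p=np.array([.5372,-.2073])+u*d
  for z in (.075,.08,.085,.09,.095): print(d,z,proj(a,(*p,z)))"; python3 -c "
from h import *
a=get_image('side');p=np.array(a['pixels'])[176:200,355:378].astype(int).sum(2)//3
print(p)"
```

```text
0.036 0.075 [364.98757171 191.3738074 ]
0.036 0.08 [365.0573675  189.92103811]
0.036 0.085 [365.12736919 188.46398333]
0.036 0.09 [365.19757767 187.00262408]
0.036 0.095 [365.26799388 185.53694125]
0.05 0.075 [364.00247827 193.35773886]
0.05 0.08 [364.07133952 191.89693955]
0.05 0.085 [364.14040544 190.43179847]
0.05 0.09 [364.20967694 188.96229623]
0.05 0.095 [364.27915494 187.48841334]
[[107 103 101  95  94  86  78  65  50  32  24  23  32  41  58  75  89  95
   96  93  95  92  96]
 [157 146 139 129 120 115 104  89  68  41  26  23  39  60  78  87  93  94
   93  90  89  92  91]
 [196 189 183 175 168 160 142 114  81  43  24  28  46  73  91  94  95  93
   92  93  94  91  92]
 [209 207 206 205 202 193 170 129  83  41  24  30  47  73  93 101 101  97
   94 105 116 117 109]
 [210 210 211 211 210 200 172 125  76  38  24  30  53  78  97 102 103  98
  102 132 161 166 157]
 [209 210 210 211 210 197 167 116  69  34  26  34  57  82  97 103 105 101
  114 162 197 203 197]
 [209 209 210 211 209 197 162 113  62  33  24  36  63  86 100 107 107 101
  118 170 205 212 209]
 [208 209 208 209 208 194 157 
[... 919 characters left out ...]
104 116 125 132 142]
 [111 110 106 104 104 108 111 111 111 107 107 105 102 101 108 109 104  96
   96  97  89  81  80]
 [109 109 100  87  84  98 107 110 110 110 109 109 108 108 109 110 105  99
   96  89  80  66  64]
 [106 103  87  76  74  91 108 111 110 110 110 111 112 110 110 111 105  96
   88  81  71  66  67]
 [104  94  79  67  73  91 106 110 110 112 110 110 111 110 112 110 103  95
   86  74  67  65  65]
 [104  94  80  70  70  89 106 112 110 110 111 110 110 110 109 112 105  95
   83  72  66  60  64]
 [112 106 101  85  82  95 105 113 111 110 111 109 109 110 112 110 105  90
   79  68  64  63  61]
 [117 117 111 108 101 106 112 116 114 116 115 112 110 108 110 109 104  88
   74  68  63  63  65]]
```

{"api": "play_rows", "payload": {"series": [{"fingers": -0.7, "dx": -1, "dy": 1, "dz": -6, "turn": 0}]}}

```text
clock: 14.48
position: [0.5368, -0.2067, 0.0898]
ee_rot: [-0.011, 0.847, -0.532, -0.001]
contact_force: [0.9, -0.1, -0.3]
width: 0.0728
```

```bash
python3 w.py 4
```

```text
14.6833 [ 0.5354 -0.2058  0.0884] yaw -1.1217669593969826 tilt 0.02341605808758389 F [ 0.2792 -0.2587  0.7103] w 0.07277299080516886 0.011 [-0.5026  0.4004  1.7307  0.027   1.0155  0.6051]
```

{"api": "play_rows", "payload": {"series": [{"fingers": 1, "dx": 0, "dy": 0, "dz": 0, "turn": 0}, {"fingers": 1, "dx": 0, "dy": 0, "dz": 0, "turn": 0}, {"fingers": 1, "dx": 0, "dy": 0, "dz": 0, "turn": 0}, {"fingers": 1, "dx": 0, "dy": 0, "dz": 0, "turn": 0}, {"fingers": 1, "dx": 0, "dy": 0, "dz": 0, "turn": 0}, {"fingers": 1, "dx": 0, "dy": 0, "dz": 0, "turn": 0}], "squeeze": 60}}

```text
clock: 15.18
position: [0.5363, -0.2067, 0.0892]
ee_rot: [-0.011, 0.847, -0.532, -0.002]
contact_force: [0.4, -0.7, 0.2]
width: 0.0351
```

```bash
python3 w.py 5
```

```text
15.4333 [ 0.5363 -0.2067  0.0892] yaw -1.1216253780476089 tilt 0.02246349226851896 F [ 0.1591 -0.7643  0.7408] w 0.034813619549819895 0.011 [-0.5028  0.3999  1.729   0.0263  1.0153  0.6051]
```

{"api": "play_rows", "payload": {"series": [{"fingers": 1, "dx": 0, "dy": 0, "dz": 20, "turn": 0}]}}

```text
clock: 15.52
position: [0.5338, -0.2054, 0.1055]
ee_rot: [-0.011, 0.847, -0.532, -0.006]
contact_force: [1.5, 0.3, -4.4]
width: 0.0351
```

```bash
python3 w.py 4
```

```text
15.7167 [ 0.5361 -0.2066  0.1088] yaw -1.121642068869888 tilt 0.022536892626556157 F [-0.6536  0.2945 -2.9175] w 0.03521639329414093 0.011 [-0.5028  0.3793  1.7051  0.0257  1.0599  0.6064]
```

{"api": "play_rows", "payload": {"series": [{"fingers": 1, "dx": 0, "dy": 0, "dz": 40, "turn": 0}]}}

```text
clock: 15.8
position: [0.5303, -0.2035, 0.141]
ee_rot: [-0.01, 0.847, -0.532, -0.011]
contact_force: [-1.6, 0.4, -4.1]
width: 0.0353
```

```bash
python3 w.py 4
```

```text
16.0 [ 0.536  -0.2065  0.1486] yaw -1.1216558959688068 tilt 0.022513081213649047 F [ 0.0164  0.0777 -4.176 ] w 0.035368029739567805 0.011 [-0.5027  0.3416  1.6525  0.0245  1.15    0.609 ]
```

{"api": "play_rows", "payload": {"series": [{"fingers": 1, "dx": 0, "dy": 0, "dz": 40, "turn": 0}]}}

```text
clock: 16.08
position: [0.5299, -0.2033, 0.1799]
ee_rot: [-0.01, 0.847, -0.532, -0.012]
contact_force: [-0.3, 0.8, -3.9]
width: 0.0347
```

```bash
python3 w.py 4
```

```text
16.2833 [ 0.5355 -0.2063  0.1877] yaw -1.1216078671738599 tilt 0.02263755810535533 F [ 0.1249  0.0383 -3.3476] w 0.03502225039972137 0.011 [-0.5027  0.31    1.5955  0.0236  1.24    0.6113]
```

{"api": "play_rows", "payload": {"series": [{"fingers": 1, "dx": 0, "dy": 0, "dz": 40, "turn": 0}]}}

```text
clock: 16.37
position: [0.5293, -0.2031, 0.2181]
ee_rot: [-0.01, 0.847, -0.532, -0.014]
contact_force: [-0.6, 0.9, -5.3]
width: 0.035
```

```bash
python3 w.py 4; python3 d.py | tail -1
```

```text
16.5667 [ 0.535  -0.206   0.2264] yaw -1.1215752960397818 tilt 0.02296423625202216 F [ 0.0339  0.3743 -3.6089] w 0.03524118540665118 0.011 [-0.5027  0.284   1.5336  0.0229  1.3296  0.6134]
16.7167 [ 0.5342 -0.2056  0.2253] [-0.5028  0.285   1.5351  0.023   1.3302  0.6135] 3.1502783784125628 qd [ 0.0006 -0.0008 -0.0062  0.0002  0.0017 -0.0011] eff [  0.0063 -44.0774 -25.7284   0.1485   0.0273  -0.0002] [-0.2187 -0.2726 -3.2867] [-0.0076  0.0443  0.0299]
```

{"api": "play_rows", "payload": {"series": [{"fingers": 1, "dx": 0, "dy": 5, "dz": 15, "turn": 0}, {"fingers": 1, "dx": -1, "dy": 15, "dz": 5, "turn": 0}, {"fingers": 1, "dx": -2, "dy": 25, "dz": 0, "turn": -0.03}, {"fingers": 1, "dx": -2, "dy": 30, "dz": 0, "turn": -0.04}, {"fingers": 1, "dx": -2, "dy": 30, "dz": 0, "turn": -0.04}, {"fingers": 1, "dx": -2, "dy": 30, "dz": 0, "turn": -0.04}, {"fingers": 1, "dx": -2, "dy": 30, "dz": 0, "turn": -0.04}, {"fingers": 1, "dx": -2, "dy": 30, "dz": 0, "turn": -0.04}, {"fingers": 1, "dx": -2, "dy": 30, "dz": 0, "turn": -0.03}, {"fingers": 1, "dx": -2, "dy": 30, "dz": 0, "turn": 0}, {"fingers": 1, "dx": -2, "dy": 30, "dz": 0, "turn": 0}, {"fingers": 1, "dx": -2, "dy": 30, "dz": 0, "turn": 0}, {"fingers": 1, "dx": -2, "dy": 30, "dz": 0, "turn": 0}, {"fingers": 1, "dx": -2, "dy": 25, "dz": 0, "turn": 0}, {"fingers": 1, "dx": -2, "dy": 20, "dz": 0, "turn": 0}, {"fingers": 1, "dx": 0, "dy": 15, "dz": 0, "turn": 0}, {"fingers": 1, "dx": 0, "dy": 10, "dz": 0, "turn": 0}]}}

```text
clock: 18.18
position: [0.4872, 0.2383, 0.2291]
ee_rot: [-0.007, 0.765, -0.644, -0.018]
contact_force: [0.0, -0.3, -3.1]
width: 0.0353
```

```bash
python3 w.py 5;python3 d.py | tail -1
```

```text
18.4333 [0.4886 0.2352 0.2296] yaw -1.4011290708356627 tilt 0.03719401292935532 F [-0.8484  0.0115 -4.0084] w 0.0353106039188225 0.011 [0.2963 0.2356 1.5941 0.0376 1.3196 1.6878]
18.5833 [0.489  0.2349 0.23  ] [0.2953 0.2354 1.5936 0.0381 1.3195 1.6878] 3.148503239933409 qd [-0.0013 -0.     -0.0041  0.0032  0.0004  0.0017] eff [  0.2242 -40.3225 -25.2815   0.2516   0.0488  -0.0007] [ 0.4952 -0.6104 -2.6573] [-0.0191 -0.022  -0.0415]
```

{"api": "play_rows", "payload": {"series": [{"fingers": 1, "dx": 8, "dy": 3, "dz": 38, "turn": -0.006}]}}

```text
clock: 18.72
position: [0.4885, 0.2345, 0.2592]
ee_rot: [0.003, 0.761, -0.648, -0.024]
contact_force: [-1.6, -0.5, -5.3]
width: 0.0351
```

```bash
sed -i 's/^print(s\["clock"\]/print("zxy",np.round([2*(x*z+w*y),2*(y*z-w*x)],4),s["clock"]/' s.py; python3 w.py 5
```

```text
zxy [-0.0168  0.0335] 18.9667 [0.4971 0.2374 0.268 ] yaw -1.409172917427024 tilt 0.03753499072465257 F [ 0.1063 -0.4231 -3.2092] w 0.03493380613201697 0.011 [0.2953 0.2267 1.5101 0.0375 1.4112 1.6982]
```

{"api": "play_rows", "payload": {"series": [{"fingers": 1, "dx": 0, "dy": 0, "dz": -20, "turn": 0}, {"fingers": 1, "dx": 0, "dy": 0, "dz": -15, "turn": 0}, {"fingers": 1, "dx": 0, "dy": 0, "dz": -5, "turn": 0}, {"fingers": 1, "dx": 0, "dy": 0, "dz": 0, "turn": 0}, {"fingers": 1, "dx": 0, "dy": 0, "dz": 0, "turn": 0}]}}

```text
clock: 19.38
position: [0.4945, 0.2355, 0.2234]
ee_rot: [-0.005, 0.761, -0.648, -0.019]
contact_force: [0.5, 1.0, -2.6]
width: 0.0349
```

```bash
python3 w.py 4
```

```text
zxy [-0.0199  0.0324] 19.5833 [0.4955 0.236  0.2248] yaw -1.4107011510520164 tilt 0.03807921588922849 F [-0.0584  1.2196 -3.5019] w 0.03493160413248767 0.011 [0.2937 0.2497 1.587  0.0381 1.3147 1.6943]
```

{"api": "play_rows", "payload": {"series": [{"fingers": 1, "dx": 12, "dy": 5, "dz": -15, "turn": 0.003}]}}

```text
clock: 19.67
position: [0.5076, 0.2411, 0.2131]
ee_rot: [-0.008, 0.762, -0.647, -0.017]
contact_force: [0.5, -0.2, -2.5]
width: 0.0351
```

```bash
python3 w.py 5; python3 -c "
from h import *
a=get_image('side')
cv2.imwrite('pics/c6.png',cv2.resize(np.array(a['pixels'])[190:280,220:320,::-1],(800,720),interpolation=cv2.INTER_CUBIC)[:600])
s=get_state();print(s['position'])"
```

```text
zxy [-0.0203  0.0323] 19.9167 [0.5073 0.2409 0.2102] yaw -1.4076261859459176 tilt 0.03817651248043834 F [-0.3335  0.948  -3.1926] w 0.035137191803244046 0.011 [0.2961 0.2783 1.5837 0.0384 1.2897 1.6926]
[0.5073545  0.24091494 0.21039841]
```

View pics/c6.png

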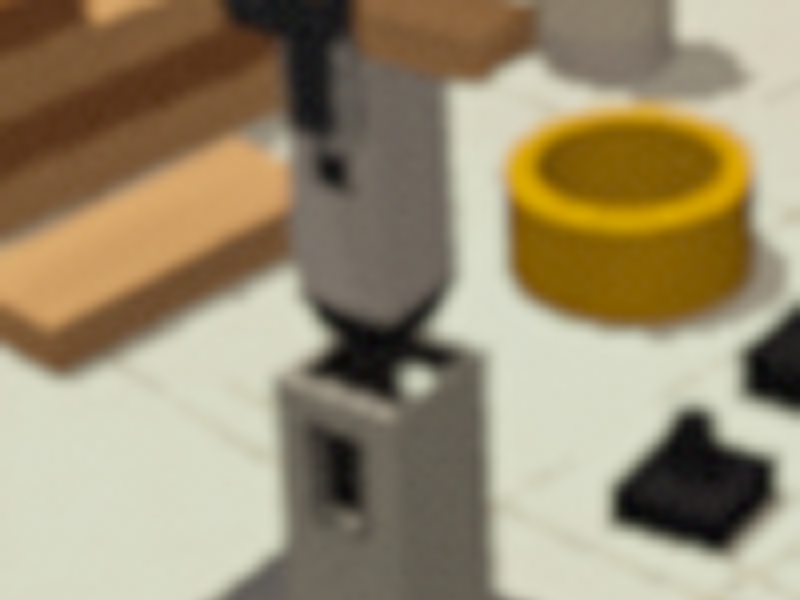

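```bash
python3 -c "
from h import *
a=get_image('side')
c,s=np.cos(.163),np.sin(.163)
obs=[((300,291),(18,18)),((385,326),(-18,18)),((455,277),(-18,-18))]
for z in (.139,.143,.147):
  e=[]
  for (u,v),(p,q) in obs:
    w=atz(a,(u/8+220-.44,v/8+190-.44),z)[:2]; e.append(w-np.array([c*p-s*q,s*p+c*q])/1000)
  print(z,np.round(e,4).tolist(),np.mean(e,0))
for uv in ((285,380),(405,412),(480,355)):
  print('rim',atz(a,(uv[0]/8+220-.44,uv[1]/8+190-.44),.115)[:2])
for p,q in ((24,24),(-24,24),(-24,-24)): print([.5043+(c*p-s*q)/1000,.2425+(s*p+c*q)/1000])
"
```

```text
0.139 [[0.5108, 0.2362], [0.5116, 0.2384], [0.5114, 0.2394]] [0.51124893 0.23800987]
0.143 [[0.5055, 0.2405], [0.5066, 0.2428], [0.5064, 0.244]] [0.5061471  0.24243354]
0.147 [[0.5003, 0.2449], [0.5015, 0.2472], [0.5013, 0.2485]] [0.50104526 0.24685721]
rim [0.51996284 0.26971446]
rim [0.47916276 0.25728243]
rim [0.48630656 0.21897363]
[np.float64(0.5240871772767075), np.float64(0.2700765772970496)]
[np.float64(0.4767234227029504), np.float64(0.2622871772767075)]
[np.float64(0.4845128227232925), np.float64(0.21492342270295042)]
```

{"api": "play_rows", "payload": {"series": [{"fingers": 1, "dx": -1, "dy": 0, "dz": -20, "turn": 0}]}}

```text
clock: 20.1
position: [0.5092, 0.2418, 0.1945]
ee_rot: [-0.01, 0.762, -0.647, -0.015]
contact_force: [1.7, 0.1, -3.0]
width: 0.0349
```

```bash
python3 w.py 5
```

```text
zxy [-0.019   0.0328] 20.35 [0.5065 0.241  0.1911] yaw -1.4075732650022734 tilt 0.037850098116432467 F [ 0.9693  0.9076 -3.1357] w 0.03529348550319574 0.011 [0.2966 0.2902 1.6165 0.0389 1.2437 1.6913]
```

{"api": "play_rows", "payload": {"series": [{"fingers": 1, "dx": 0, "dy": 0, "dz": -15, "turn": 0}]}}

```text
clock: 20.43
position: [0.5091, 0.2418, 0.1796]
ee_rot: [-0.01, 0.762, -0.647, -0.016]
contact_force: [1.4, 0.7, -3.4]
width: 0.0351
```

```bash
python3 w.py 5
```

```text
zxy [-0.0182  0.0331] 20.6833 [0.5068 0.2411 0.177 ] yaw -1.407601935561384 tilt 0.03775879090830338 F [-0.2564 -0.542  -3.7641] w 0.03513523396850262 0.011 [0.2966 0.3011 1.638  0.0395 1.2105 1.6899]
```

{"api": "play_rows", "payload": {"series": [{"fingers": 1, "dx": 0, "dy": 0, "dz": -15, "turn": 0}]}}

```text
clock: 20.77
position: [0.5091, 0.2418, 0.1653]
ee_rot: [-0.01, 0.762, -0.647, -0.016]
contact_force: [-1.3, -0.7, -2.4]
width: 0.0347
```

```bash
python3 w.py 4
```

```text
zxy [-0.0183  0.033 ] 20.9667 [0.5069 0.2411 0.1624] yaw -1.4075650221070473 tilt 0.03774623291813246 F [ 0.6176 -0.1944 -3.5877] w 0.03496681537644437 0.011 [0.2966 0.3132 1.6593 0.04   1.1772 1.6884]
```

{"api": "play_rows", "payload": {"series": [{"fingers": 1, "dx": -1, "dy": 0, "dz": -12, "turn": 0}]}}

```text
clock: 21.05
position: [0.5081, 0.2418, 0.1531]
ee_rot: [-0.009, 0.762, -0.647, -0.016]
contact_force: [1.3, 0.0, -2.4]
width: 0.0352
```

```bash
python3 w.py 4
```

```text
zxy [-0.0178  0.0331] 21.25 [0.5061 0.2411 0.151 ] yaw -1.4075861585282392 tilt 0.037597948072336185 F [ 0.0192  0.5299 -2.6125] w 0.03478111592847919 0.011 [0.2971 0.3219 1.6774 0.0404 1.15   1.6878]
```

{"api": "play_rows", "payload": {"series": [{"fingers": 1, "dx": 0, "dy": 0, "dz": -8, "turn": 0}]}}

```text
clock: 21.33
position: [0.5074, 0.2416, 0.1448]
ee_rot: [-0.008, 0.762, -0.647, -0.017]
contact_force: [0.2, -0.5, -3.3]
width: 0.035
```

```bash
python3 w.py 4
```

```text
zxy [-0.0181  0.033 ] 21.5333 [0.5061 0.2411 0.1429] yaw -1.4075927383531974 tilt 0.037628594365469885 F [ 0.4778 -0.0184 -3.6287] w 0.03490549426179562 0.011 [0.297  0.3292 1.6886 0.0407 1.1317 1.687 ]
```

{"api": "play_rows", "payload": {"series": [{"fingers": 1, "dx": 0, "dy": 0, "dz": -6, "turn": 0}]}}

```text
clock: 21.62
position: [0.5068, 0.2414, 0.1379]
ee_rot: [-0.008, 0.762, -0.647, -0.017]
contact_force: [0.4, 0.7, -3.0]
width: 0.0354
```

```bash
python3 w.py 4
```

```text
zxy [-0.0183  0.0328] 21.8167 [0.5061 0.2411 0.1367] yaw -1.4076317119736879 tilt 0.03759091910549933 F [ 0.6788  0.7093 -3.9129] w 0.03533117296712551 0.011 [0.297  0.3351 1.697  0.0409 1.1177 1.6864]
```

{"api": "play_rows", "payload": {"series": [{"fingers": 1, "dx": 0, "dy": 0, "dz": -5, "turn": 0}]}}

```text
clock: 21.9
position: [0.5066, 0.2413, 0.1324]
ee_rot: [-0.007, 0.762, -0.647, -0.017]
contact_force: [-0.3, 0.9, -3.8]
width: 0.035
```

```bash
python3 w.py 5; python3 -c "
from h import *
a=get_image('side')
cv2.imwrite('pics/c7.png',cv2.resize(np.array(a['pixels'])[195:270,220:320,::-1],(800,600),interpolation=cv2.INTER_CUBIC))"
```

```text
zxy [-0.0185  0.0328] 22.15 [0.5061 0.2411 0.1316] yaw -1.407557269996072 tilt 0.03764892334173562 F [ 0.5743 -0.6541 -3.7355] w 0.035028130477934724 0.011 [0.2971 0.34   1.7038 0.0411 1.1062 1.6858]
```

View pics/c7.png

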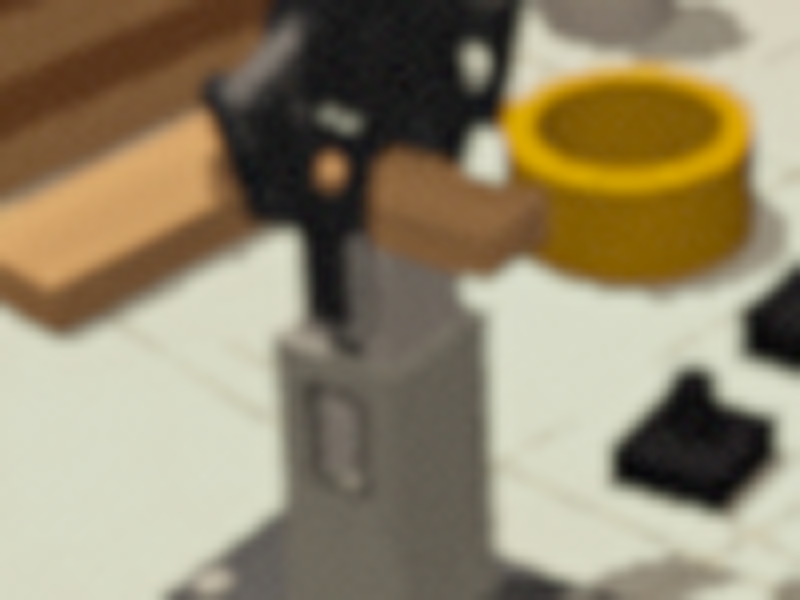

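{"api": "play_rows", "payload": {"series": [{"fingers": 1, "dx": 0, "dy": 0, "dz": -4, "turn": 0}]}}

```text
clock: 22.28
position: [0.5064, 0.2412, 0.1283]
ee_rot: [-0.007, 0.762, -0.647, -0.017]
contact_force: [-0.2, -0.3, -2.7]
width: 0.0351
```

```bash
python3 w.py 5
```

```text
zxy [-0.0185  0.0327] 22.5333 [0.5061 0.241  0.1276] yaw -1.4075743727745988 tilt 0.037586722758332976 F [ 0.7477 -0.7668 -3.766 ] w 0.03514014567382208 0.011 [0.297  0.3438 1.7092 0.0412 1.097  1.6854]
```

{"api": "play_rows", "payload": {"series": [{"fingers": -0.6, "dx": 0, "dy": 0, "dz": 0, "turn": 0}, {"fingers": -0.6, "dx": 0, "dy": 0, "dz": 0, "turn": 0}, {"fingers": -0.6, "dx": 0, "dy": 0, "dz": 0, "turn": 0}, {"fingers": -0.6, "dx": 0, "dy": 0, "dz": 0, "turn": 0}]}}

```text
clock: 22.87
position: [0.5059, 0.2414, 0.1291]
ee_rot: [-0.007, 0.762, -0.647, -0.018]
contact_force: [-0.2, -0.1, -0.9]
width: 0.0686
```

```bash
python3 w.py 5
```

```text
zxy [-0.0186  0.0335] 23.1167 [0.5058 0.2414 0.1287] yaw -1.4078075838564794 tilt 0.038323291401652713 F [-0.1755  0.2783  0.0863] w 0.06809854589506611 0.011 [0.2972 0.3425 1.708  0.0421 1.0994 1.6855]
```

{"api": "play_rows", "payload": {"series": [{"fingers": -0.6, "dx": 0, "dy": 0, "dz": 40, "turn": 0}]}}

```text
clock: 23.2
position: [0.5008, 0.2396, 0.1623]
ee_rot: [0.0, 0.762, -0.647, -0.022]
contact_force: [-0.5, -0.6, -0.4]
width: 0.0685
```

```bash
python3 w.py 4
```

```text
zxy [-0.0158  0.0343] 23.4 [0.5066 0.2416 0.1699] yaw -1.4076556672833096 tilt 0.03781298229638933 F [-0.2326 -0.0929 -0.3635] w 0.06790464183023147 0.011 [0.2972 0.3055 1.6504 0.0403 1.1911 1.6896]
```

{"api": "play_rows", "payload": {"series": [{"fingers": -0.6, "dx": 0, "dy": 0, "dz": 40, "turn": 0}]}}

```text
clock: 23.48
position: [0.501, 0.2397, 0.2025]
ee_rot: [-0.0, 0.762, -0.647, -0.022]
contact_force: [1.0, -0.2, -1.0]
width: 0.0681
```

```bash
python3 w.py 4
```

```text
zxy [-0.0147  0.0346] 23.6833 [0.5068 0.2416 0.2102] yaw -1.4076209903561814 tilt 0.037638655824678714 F [-0.0033 -0.0229 -0.0766] w 0.06814280415662054 0.011 [0.2972 0.2751 1.5886 0.039  1.2821 1.6935]
```

{"api": "play_rows", "payload": {"series": [{"fingers": 1, "dx": 0, "dy": 0, "dz": 0, "turn": 0}, {"fingers": 1, "dx": 0, "dy": 0, "dz": 0, "turn": 0}, {"fingers": 1, "dx": 0, "dy": 0, "dz": 0, "turn": 0}, {"fingers": 1, "dx": 0, "dy": 0, "dz": 0, "turn": 0}, {"fingers": 1, "dx": 0, "dy": 0, "dz": 0, "turn": 0}, {"fingers": 1, "dx": 0, "dy": 0, "dz": 0, "turn": 0}, {"fingers": 1, "dx": 0, "dy": 0, "dz": 0, "turn": 0}], "squeeze": 20}}

```text
clock: 24.27
position: [0.5029, 0.2404, 0.2032]
ee_rot: [-0.003, 0.762, -0.647, -0.02]
contact_force: [0.6, -0.4, 0.6]
width: -0.0001
```

```bash
python3 w.py 4
```

```text
Traceback (most recent call last):
  File "w.py", line 3, in <module>
    for k in range(int(sys.argv[1]) if len(sys.argv)>1 else 4): im=get_image("top")
                                                                   ~~~~~~~~~^^^^^^^
ValueError: 200 camera calls are used up
```

{"api": "play_rows", "payload": {"series": [{"fingers": 1, "dx": 1, "dy": 1, "dz": -10, "turn": 0}, {"fingers": 1, "dx": 0, "dy": 0, "dz": -8, "turn": 0}, {"fingers": 1, "dx": 0, "dy": 0, "dz": -4, "turn": 0}, {"fingers": 1, "dx": 0, "dy": 0, "dz": 0, "turn": 0}]}}

```text
clock: 24.6
position: [0.5039, 0.2414, 0.1787]
ee_rot: [-0.003, 0.762, -0.647, -0.02]
contact_force: [-0.3, -0.1, -1.4]
width: 0.0
```

{"api": "play_rows", "payload": {"series": [{"fingers": 1, "dx": 0, "dy": 0, "dz": -4, "turn": 0}, {"fingers": 1, "dx": 0, "dy": 0, "dz": -3, "turn": 0}]}}

```text
clock: 24.77
position: [0.5041, 0.2418, 0.1715]
ee_rot: [-0.003, 0.762, -0.647, -0.021]
contact_force: [-0.1, 0.4, 3.7]
width: 0.0002
```

```bash
python3 s.py
```

```text
zxy [-0.0275  0.0314] 24.7667 [0.5041 0.2418 0.1715] yaw -1.4082272721071682 tilt 0.04173104701351148 F [-0.0764  0.4021  3.6623] w 0.00023435265271237399 0.011 [0.2986 0.3071 1.644  0.0407 1.2079 1.6916]
```

{"api": "play_rows", "payload": {"series": [{"fingers": 1, "dx": 0, "dy": 0, "dz": -4, "turn": 0}, {"fingers": 1, "dx": 0, "dy": 0, "dz": -4, "turn": 0}, {"fingers": 1, "dx": 0, "dy": 0, "dz": -4, "turn": 0}]}}

```text
clock: 25.02
position: [0.505, 0.2427, 0.1601]
ee_rot: [-0.005, 0.762, -0.647, -0.02]
contact_force: [0.2, 0.6, 2.6]
width: 0.0001
```

{"api": "play_rows", "payload": {"series": [{"fingers": 1, "dx": 0, "dy": 0, "dz": -4, "turn": 0}, {"fingers": 1, "dx": 0, "dy": 0, "dz": -4, "turn": 0}, {"fingers": 1, "dx": 0, "dy": 0, "dz": -4, "turn": 0}]}}

```text
clock: 25.27
position: [0.5053, 0.2424, 0.1474]
ee_rot: [-0.005, 0.762, -0.647, -0.019]
contact_force: [-1.0, -0.2, 3.4]
width: 0.0003
```

```bash
python3 s.py
```

```text
zxy [-0.0232  0.0329] 25.2667 [0.5053 0.2424 0.1474] yaw -1.4078209831323953 tilt 0.040269877004426996 F [-1.0219 -0.2312  3.4236] w 0.000339190778792177 0.011 [0.2988 0.3272 1.6792 0.042  1.1481 1.6889]
```

{"api": "play_rows", "payload": {"series": [{"fingers": 1, "dx": 0, "dy": 0, "dz": -3, "turn": 0}, {"fingers": 1, "dx": 0, "dy": 0, "dz": -3, "turn": 0}]}}

```text
clock: 25.43
position: [0.5052, 0.2423, 0.1437]
ee_rot: [-0.005, 0.762, -0.647, -0.019]
contact_force: [-9.1, -3.9, 42.9]
width: 0.0004
```

{"api": "play_rows", "payload": {"series": [{"fingers": 1, "dx": 0, "dy": 0, "dz": -3, "turn": 0}, {"fingers": 1, "dx": 0, "dy": 0, "dz": -2, "turn": 0}]}}

```text
clock: 25.6
position: [0.5051, 0.2422, 0.1441]
ee_rot: [-0.006, 0.762, -0.647, -0.019]
contact_force: [-2.8, -1.4, 8.1]
width: -0.0003
```

{"api": "play_rows", "payload": {"series": [{"fingers": 1, "dx": 0, "dy": 0, "dz": -2, "turn": 0}, {"fingers": 1, "dx": 0, "dy": 0, "dz": -2, "turn": 0}]}}

```text
clock: 25.77
position: [0.5051, 0.2422, 0.144]
ee_rot: [-0.007, 0.763, -0.647, -0.018]
contact_force: [-3.6, -1.0, 14.9]
width: -0.0001
```

```bash
python3 s.py
```

```text
zxy [-0.0177  0.0345] 25.7667 [0.5051 0.2422 0.144 ] yaw -1.4068201067545858 tilt 0.0387667812958749 F [-3.5517 -0.9766 14.9485] w -8.249588571429711e-05 0.011 [0.2987 0.3272 1.6888 0.0421 1.1328 1.6872]
```

{"api": "play_rows", "payload": {"series": [{"fingers": 1, "dx": 0, "dy": 0, "dz": -2, "turn": 0}, {"fingers": 1, "dx": 0, "dy": 0, "dz": -1, "turn": 0}, {"fingers": 1, "dx": 0, "dy": 0, "dz": 10, "turn": 0}, {"fingers": 1, "dx": 0, "dy": 0, "dz": 30, "turn": 0}, {"fingers": 1, "dx": 0, "dy": 0, "dz": 35, "turn": 0}, {"fingers": 1, "dx": 0, "dy": 0, "dz": 35, "turn": 0}, {"fingers": 1, "dx": 0, "dy": 0, "dz": 0, "turn": 0}, {"fingers": 1, "dx": 0, "dy": 0, "dz": 0, "turn": 0}, {"fingers": 1, "dx": 0, "dy": 0, "dz": 0, "turn": 0}, {"fingers": 1, "dx": 0, "dy": 0, "dz": 0, "turn": 0}]}}

```text
clock: 26.6
position: [0.5024, 0.2404, 0.256]
ee_rot: [-0.005, 0.762, -0.647, -0.019]
contact_force: [0.1, -0.2, 0.5]
width: 0.0
```

```bash
python3 s.py; python3 -c "
from rig import *
print(sign_off())"
```

```text
zxy [-0.022   0.0314] 26.6 [0.5024 0.2404 0.256 ] yaw -1.4073083290357185 tilt 0.038376260141707544 F [ 0.0907 -0.1797  0.5422] w 3.966296311876271e-05 0.011 [0.298  0.245  1.5148 0.0371 1.3938 1.6983]
the job is handed in; nothing more can be done
None
```

I finished the job and handed it in at 26.6 s, but I couldn't see the buttons pop out. My 200 camera calls ran out just before the final push.

- **Cap:** I set it down right way up on the bench at about (0.51, 0.02), roughly 0.22 m from the socket. The pictures taken after release show it flat on the bench.
- **Rest:** I pinched it with the fingertips only on the upper halves of the buttons. I lowered it until its foot was about 47 mm above the bench, released it, and pushed it home on the crossbar.
- **Last checks:** The push stopped hard with the fingertips at 133 mm, which is the fully-home height. The buttons' state is inferred from that stop. After retracting, the contact force was near zero and the arm was clear.
- **Doubtful points:**
  - One push reading was 43 N. It came through the closed fingertips, and the wrist limit is 120 N. I assumed the 40 N limit on the arm and gripper body does not cover the fingertips.
  - The tool had leaned about 0.04 rad by the time I inserted the rest, and no picture shows how upright it finally stands.
  - I didn't re-measure the bystanders at the end, though none looked moved in the last pictures I viewed.

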